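Load a glass tube into a sprung holding jig

ROBOT

A 7-joint arm with a two-finger parallel gripper is mounted at the origin on the work surface. World frame = base frame: x ahead of the robot, y to its left, z up, the work surface at z = 0. Lengths are in m, angles in rad, forces in N, time in s.
With the tool pointing down it reaches from about 0.425 to 1.025 m from the base axis. Payload 9.4 kg.
Tool frame: the origin (TCP) lies on the centre line of the jaws, within the pads' length; the fingertips stand ctrl.finger_overhang ahead of it and the grasp point (between the pads) is the TCP (ctrl.finger_overhang is the distance from the TCP to the fingertips, in m); z points along the fingers, y is the direction in which the jaws open and shut (so a half turn about z gives the same grasp; the last joint's range is limited). The gripper opens to 93 mm and grips with 3 to 60 N. Pads are 15 mm wide; open, the fingers measure 128 mm over their backs; the gripper's body (75 mm by 188 mm) begins 65 mm behind the grasp point.
Start: joints at [1.053, 0.599, -0.003, 1.599, 0.002, 0.943, -0.08], TCP at [0.309, -0.656, 0.238] pointing down, gripper open.
Joint ranges: [-2.57, 2.57], [-0.35, 1.97], [-1.29, 1.29], [0.11, 2.56], [-1.05, 4.19], [0.11, 1.86], [-2.63, 2.63]. Speed limits (rad/s): [2.22, 2.22, 3.01, 3.01, 3.14, 3.14, 3.14].

INTERFACE

Orientations are given as a rotation vector (axis times angle).
In Python, from station import ctrl, read_camera, order gives the robot as it stands.
- The arm moves only by the tool carry_out, never from a script. Its argument "series" is a list that holds one entry, the list of rows, each a list of 5 numbers: the finger opening in mm, from 0 to 93, then the shift along the world's x, y, z in mm, then the turn about the world's z in degrees. In form: [[[gripper, dx, dy, dz, twist], ...]]. A call has exactly 10 rows; each row is the pose to reach, as a shift and turn from the pose measured when the call began; what a row does not reach only later rows make up. A row lasts 1/12 s, in which the tool goes at most 41.7 mm and 7.16 degrees, less where a joint would pass 70% of its speed; a pose out of reach is approached as far as the arm can. A call with a gripper value outside its range is refused whole. The fingers move at their own pace and stop on an object; "squeeze" is the grip in N (left out, the last holds). Time passes only in rows, so rows that repeat a pose let the fingers close, or fill a call up. It gives the time, the measured TCP pose, the force and the opening at its end, in the units of the state.
- ctrl.sense(): the state, without advancing time (a new reading comes with each control period).
- read_camera(name): name is "scene" or "top" or "wrist"; returns a dict with "color" (384x512x3 uint8, blue, green, red), "range_z" (384x512 float32, m along the optical axis (not along the pixel's ray), 0 where there is no reading), "fovy" (degrees; the focal length in pixels is half the picture's height over the tangent of half this angle, whatever the lens; pixels are square), "cx", "cy" (the principal point, pixels), "extrinsics" (4x4, takes a point from world to camera coordinates); the wrist camera has in their place "hand_eye" (4x4, takes a point from camera to tool coordinates, whose origin is the TCP and whose axes are the flange's). Camera axes: x right, y up, looking along -z (the intrinsics and any distortion apply to the point x, -y, -z); pixel columns grow to the right and rows downward; lengths in m; the calibration is good to about 2 mm. The wrist camera is an equidistant fisheye: a pixel r from the principal point sees the ray r / f radians off the axis. A picture is of the moment at which its call begins: read the wrist's pose just before it.
- order.close_job(): hands the job in, once; it reports no verdict.
The state is a dict: "time": time; "q": joint angles; "joint_velocities": joint speeds; "effort": joint torques, N m; "ee_pos": TCP position; "tcp_rot": TCP orientation; "wrist_force": force on the tool from outside, world axes, zero at the start; "torque": the same for the moment, N m; "opening": opening from 0.0 (shut) to 1.0 (fully open).
Only numpy, scipy, OpenCV 4.12 (cv2) and the standard library are available. Lean on these libraries where they do the work, as an engineer would, in place of code of your own. Each camera call takes 0.05 s, during which the arm holds its last target. There are 200 camera calls.

TASK

Take the longer of the two corked glass tubes from the wooden rack and load it into the sloping holding jig: press the sprung plate back up the slope with the tube's end, lay the tube down in the two V-supports, let the spring close it home under the lip of the lower stop, and let go. It is glass, so press and lower it gently, and leave the shorter tube, the bowl, the jar and the paddle where they are.

Things in the scene. Friction and masses are not known exactly. Their poses are not given: they have to be found in the camera images.
- long_tube_mid (a point): Centre of the glass tube to load: 28 mm diameter, 150 mm long, flat ends closed by flush corks, 55 to 100 g, both ends alike. Its x axis runs along the tube. It lies level in the rack, its axis 46 mm above the table and 34 mm above the rack's board, on two wooden V-supports 64 mm apart; between them it is free to be grasped across its diameter.
- short_tube_mid (a point): Centre of the other tube (leave it): same 28 mm diameter but 105 mm long, parallel to the long one and 100 mm from it in the same rack, either on the left or on the right.
- jig_seat (a point): Fixed point of the jig, 100 mm above the table: where the centre of the loaded long tube must lie. Its frame is level: z up, x the horizontal direction in which the jig's bed climbs (roughly towards the robot), y across the bed. The bed, and the loaded tube's axis, climb at 30 degrees to the level along x.
- jig_bed (a point): Point on the bed plate (84 mm wide) straight under jig_seat, 36 mm below it square to the slope. Level frame as jig_seat. Two open V-supports for the tube stand on the bed 48 mm up and 48 mm down the slope from here (each 12 mm long along the tube, about 36 mm wide, reaching up almost to the tube's axis); between them the bed is clear for fingers.
- jig_stop (a point): Centre of the 44 mm wide lower stop's face, on the tube axis, 75 mm down the slope from jig_seat. Level frame as jig_seat. A lip on the stop overhangs the tube's end by 8 mm, 17.5 to 22 mm above the axis (square to the slope): a tube parallel to the bed passes it only while more than 8 mm up the slope from its seat, or with its axis over 36 mm above the seat.
- carriage_face (a point): Centre (on the tube axis) of the flat white slippery facing on the sprung steel plate; moves with it. x points up the 30 degree slope along the tube axis, z square to the slope. The face is 44 mm wide and reaches 60 mm above the tube axis, so the tube's end can press it from above the V-supports. At joint 0 it is 55 mm up the slope from jig_seat (130 mm from the stop).
- carriage (a joint): Travel of the sprung plate up the slope in m: 0 at rest, 0.020 when the long tube is home, 0.050 at most. A spring pushes it back down the slope: about 3 N at 0, 5 N at 0.020, 7 N at 0.040 (plus 1 N from its weight, and some damping).
- bowl: Steel bowl, 96 mm across, 45 mm high, bystander; origin under its centre.
- jar: Amber glass jar with a steel lid, 64 mm across, 85 mm high, bystander; origin under its centre.
- paddle: Black graphite paddle with a wooden handle, about 200 mm long, 18 mm high, lying on the table, bystander; origin under its middle.

How it is judged:
On the way:
1. the sprung plate is pressed back (value of joint carriage above 0.017 m), for 0.2 s.
At the end, for the whole second after the job is handed in: The long tube lies at rest in the jig, its centre within 4 mm of jig_seat and its axis within 3 degrees of the slope, its lower end under the lip against the stop, with the sprung plate closed on its upper end (carriage between 16 and 24 mm) (distance between long_tube_mid and jig_seat below 0.004 m and angle between the x axis of long_tube_mid and the x axis of carriage_face, either way round below 0.05 rad and value of joint carriage between 0.016 and 0.024 m and linear speed of long_tube below 0.02 m/s); the robot touches nothing.
It fails at once if the tube is pressed or knocked against the jig with more than 40 N (contact force between long_tube and jig above 40 N).
It fails at once if the shorter tube is disturbed by more than 25 mm (distance of short_tube_mid from where it was at the start of the episode above 0.025 m).
It fails at once if the bowl, jar or paddle is moved by more than 25 mm (distance of any of bowl, jar, paddle from where it was at the start of the episode above 0.025 m).
It also fails if it takes over 48 s, if anything falls off the work surface, if the arm or the gripper's body presses on something with over 40 N, if the wrist force passes 120 N, or if a joint passes its speed limit or range.

## Working session

There is one attempt and no reset: what is moved stays moved. The work goes in short steps, Python scripts to look and compute and a tool call to move; the robot and the scene stay as the last step left them, time stands still between calls to the robot, and variables do not carry over. Pictures are saved under pics/ and viewed, about 8 in all and at most 12, crops included, and the job is handed in when it is done.

Besides the shell and the picture viewer there is one more tool, called after "Emit:" by a JSON object that holds its "op" and its "data", one argument or row to a line. carry_out: Moves the arm, as the interface text tells. Its arguments: {"type":"object","properties":{"series":{"type":"array"},"squeeze":{"type":"number"}},"required":["series"]}

```bash
mkdir -p pics; cat > h.py <<'E'
import numpy as np, cv2
from station import ctrl, read_camera, order
def cloud(r):
    h,w=r["range_z"].shape; f=h/2/np.tan(np.radians(r["fovy"])/2)
    v,u=np.mgrid[:h,:w]; z=r["range_z"]
    P=np.stack([(u-r["cx"])/f*z,-(v-r["cy"])/f*z,-z,np.ones_like(z)],-1)
    W=P@np.linalg.inv(r["extrinsics"]).T
    W[z==0]=np.nan
    return W[...,:3]
E
python3 - <<'E'
from h import *
s=ctrl.sense(); print({k:np.round(v,3) for k,v in s.items()}, ctrl.finger_overhang)
for n in("scene","top"):
    r=read_camera(n); cv2.imwrite(f"pics/{n}0.png",r["color"]); W=cloud(r)
    np.savez(f"{n}0.npz",W=W,c=r["color"]); print(n,[k for k in r],r["fovy"],np.round(np.linalg.inv(r["extrinsics"])[:3],3).tolist())
E
```

```text
{'time': np.float64(0.0), 'q': array([ 1.053,  0.6  , -0.003,  1.6  ,  0.002,  0.943, -0.08 ]), 'joint_velocities': array([ 0.   ,  0.   , -0.   ,  0.   ,  0.001, -0.001, -0.001]), 'effort': array([ 1.0000e-03, -7.6508e+01,  1.4980e+00, -2.5235e+01, -5.3000e-02,
        1.7000e-02,  0.0000e+00]), 'ee_pos': array([ 0.309, -0.655,  0.237]), 'tcp_rot': array([-3.064e+00, -6.870e-01,  1.000e-03]), 'wrist_force': array([ 0.874,  0.865, -0.886]), 'torque': array([-0.025,  0.028,  0.011]), 'opening': np.float64(1.001)} 0.019
scene ['color', 'range_z', 'fovy', 'cx', 'cy', 'extrinsics'] 46.88253436687653 [[0.678, -0.584, 0.448, 1.319], [0.735, 0.524, -0.43, -0.655], [0.016, 0.62, 0.784, 1.302]]
top ['color', 'range_z', 'fovy', 'cx', 'cy', 'extrinsics'] 42.46042694735824 [[0.024, 0.984, -0.174, 0.387], [-1.0, 0.024, 0.001, -0.001], [0.005, 0.174, 0.985, 1.457]]
```

View pics/scene0.png

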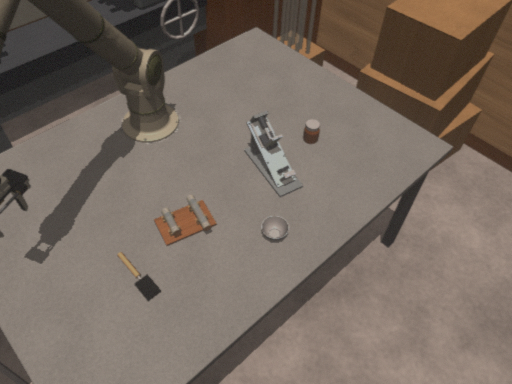

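View pics/top0.png

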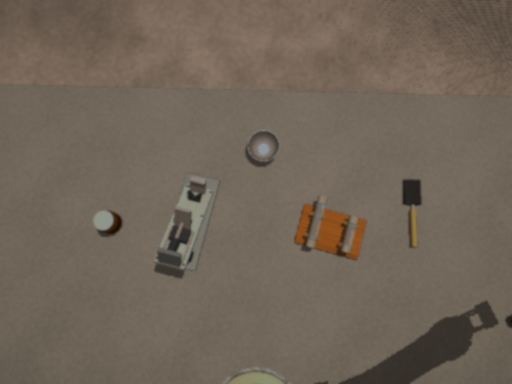

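```bash
python3 - <<'E'
from h import *
T=np.load("top0.npz");S=np.load("scene0.npz")
a=cv2.resize(T["c"][165:285,140:230],None,fx=4.4,fy=4.4,interpolation=cv2.INTER_CUBIC)
b=cv2.resize(S["c"][105:200,235:310],None,fx=5.2,fy=5.2,interpolation=cv2.INTER_CUBIC)
hh=min(a.shape[0],b.shape[0]); cv2.imwrite("pics/jig0.png",cv2.convertScaleAbs(np.hstack([a[:hh],b[:hh]]),alpha=1.6))
for n,D in(("top",T),("scene",S)):
    W=D["W"]; print(n,"table z",np.nanmedian(W[200:260,240:285,2]) if n=="top" else np.nanmedian(W[240:300,250:300,2]))
W=T["W"]
for nm,(v0,v1,u0,u1) in {"long":(192,252,300,332),"short":(210,258,334,362)}.items():
    P=W[v0:v1,u0:u1].reshape(-1,3); P=P[(P[:,2]>.05)&(P[:,2]<.07)]
    m=P.mean(0); d=np.linalg.svd(P[:,:2]-m[:2])[2][0]; t=(P[:,:2]-m[:2])@d
    o=(P[:,:2]-m[:2])@[-d[1],d[0]]; print(nm,len(P),m.round(4),d.round(3),np.percentile(t,[0,1,50,99,100]).round(4),np.percentile(o,[1,99]).round(4),P[:,2].max())
P=np.vstack([D["W"].reshape(-1,3) for D in(T,S)]); 
m=(abs(P[:,0]-.46)<.16)&(abs(P[:,1]-.2)<.12)&(P[:,2]>.02)&(P[:,2]<.3); J=P[m]; print(len(J),J.min(0),J.max(0))
# RANSAC plane near 30deg slope
rng=np.random.default_rng(0);best=(0,)
for _ in range(4000):
    p=J[rng.choice(len(J),3,False)]; n=np.cross(p[1]-p[0],p[2]-p[0]); l=np.linalg.norm(n)
    if l<1e-5: continue
    n/=l; n*=np.sign(n[2]) or 1
    if abs(np.degrees(np.arccos(n[2]))-30)>4: continue
    k=(abs((J-p[0])@n)<.003).sum()
    if k>best[0]: best=(k,n,p[0])
k,n,p=best; I=J[abs((J-p)@n)<.003]; c=I.mean(0); n=np.linalg.svd(I-c,full_matrices=False)[2][2]; n*=np.sign(n[2])
print(k,n.round(4),"tilt",np.degrees(np.arccos(n[2])),"centroid",c.round(4))
h=-n[:2]/np.linalg.norm(n[:2]); print("climb dir",h, np.degrees(np.arctan2(h[1],h[0])))
np.savez("jig.npz",J=J,I=I,n=n,c=c,h=h)
y=np.array([-h[1],h[0]]); q=(I[:,:2]-c[:2])@y; x=(I[:,:2]-c[:2])@h
for lo in np.arange(-.1,.1,.02):
    k=(x>lo)&(x<lo+.02)
    if k.sum()>5: print(round(lo,2),k.sum(),np.percentile(q[k],[0,3,97,100]).round(4), I[k,2].mean().round(4))
E
```

```text
top table z -0.00059598499900404
scene table z -0.0007198133636112658
long 466 [ 0.5333 -0.16    0.0571] [-0.968  0.249] [-0.078  -0.075   0.0013  0.0719  0.0733] [-0.0128  0.0133] 0.0665432345823973
short 331 [ 0.5013 -0.2548  0.0569] [-0.969  0.245] [-0.0533 -0.0522  0.0005  0.0515  0.0522] [-0.0124  0.0135] 0.06574242359649785
4063 [0.39193816 0.13596863 0.02010742] [0.61998215 0.27621265 0.20686311]
1342 [ 0.4909 -0.1003  0.8654] tilt 30.068796940320123 centroid [0.5208 0.1984 0.0851]
climb dir [-0.97975938  0.20017883] 168.45258338438052
-0.1 105 [-0.0475 -0.0454  0.0343  0.0381] 0.0344
-0.08 153 [-0.0493 -0.0466  0.0347  0.0393] 0.045
-0.06 208 [-0.0499 -0.0468  0.0326  0.0364] 0.0562
-0.04 136 [-0.0477 -0.0418  0.0328  0.036 ] 0.0676
-0.02 143 [-0.0508 -0.0485  0.0328  0.0338] 0.079
0.0 104 [-0.0513 -0.0494  0.0327  0.0357] 0.0898
0.02 57 [-0.052  -0.0506  0.0344  0.0372] 0.1022
0.04 59 [-0.0509 -0.0506  0.0316  0.0333] 0.1147
0.06 147 [-0.052  -0.05    0.0313  0.033 ] 0.1257
0.08 106 [-0.0525 -0.0503  0.033   0.0361] 0.1363
```

View pics/jig0.png

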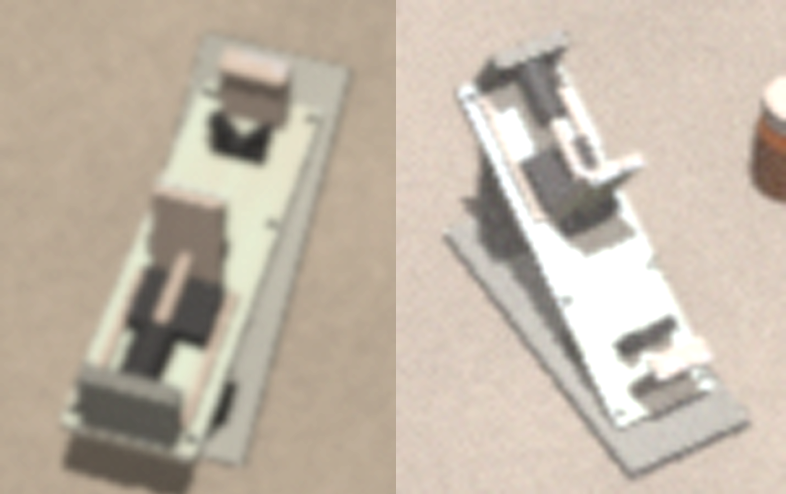

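```bash
cat > jig.py <<'E'
from h import *
from scipy.optimize import minimize
def ang_fit(I,h0):
    # min-area rectangle of bed points in plan
    r=cv2.minAreaRect((I[:,:2]*1000).astype(np.float32)); return r
E
python3 - <<'E'
from h import *
d=np.load("jig.npz"); I=d["I"]; c=d["c"]
a0=np.radians(168.45)
ex=np.array([np.cos(a0),np.sin(a0)]); ey=np.array([-ex[1],ex[0]])
x=(I[:,:2]-c[:2])@ex; y=(I[:,:2]-c[:2])@ey
E=[]
for lo in np.arange(-.11,.11,.01):
    k=(x>=lo)&(x<lo+.01)
    if k.sum()>8: E.append((lo+.005,*np.percentile(y[k],[3,97])))
E=np.array(E)
for j in(1,2):
    p=np.polyfit(E[:,0],E[:,j],1); print("edge",j,p.round(4),np.std(E[:,j]-np.polyval(p,E[:,0])).round(4))
T=np.load("top0.npz");S=np.load("scene0.npz")
for a in (168.45,167.2,166):
    a=np.radians(a); h=np.array([np.cos(a),np.sin(a)]); yv=np.array([-h[1],h[0],0])
    es=np.array([*(h*np.cos(np.pi/6)),.5]); en=np.cross(es,yv)
    # bed plane height offset
    n0=np.median(I@en); pl=(I@en-n0); s=I@es
    print(np.degrees(a),"en",en.round(3),"plane rms",pl.std().round(4),"trend",np.polyfit(I@yv,pl,1)[0].round(4),np.polyfit(s,pl,1)[0].round(4))
a=np.radians(167.3); h=np.array([np.cos(a),np.sin(a)]); yv=np.array([-h[1],h[0],0]); es=np.array([*(h*np.cos(np.pi/6)),.5]); en=np.cross(es,yv)
yc=np.mean([np.percentile(I@yv,1),np.percentile(I@yv,99)]); n0=np.median(I@en)+.036
# seat: n=n0, y=yc, z=.1
A=np.array([yv,en,[0,0,1]]); seat=np.linalg.solve(A,[yc,n0,.1]); print("seat",seat.round(4), "width",np.ptp(np.percentile(I@yv,[1,99])))
np.savez("frame.npz",seat=seat,es=es,yv=yv,en=en)
for nm,D in(("top",T),("scene",S)):
    J=D["W"].reshape(-1,3); J=J[(np.linalg.norm(J-seat,axis=1)<.2)]; L=(J-seat)@np.array([es,yv,en]).T
    f=L[(L[:,2]>.0)&(abs(L[:,1])<.035)&(abs(L[:,0])<.16)]
    print(nm)
    for lo in np.arange(-.1,.14,.01):
        k=f[(f[:,0]>=lo)&(f[:,0]<lo+.01)]
        if len(k)>3: print(round(lo*1000),len(k),"s",(np.percentile(k[:,0],[10,90])*1e3).round(1),"y",(np.percentile(k[:,1],[2,98])*1e3).round(1),"n",(np.percentile(k[:,2],[5,95])*1e3).round(1))
E
```

```text
edge 1 [-0.1175 -0.0444] 0.0115
edge 2 [-0.0168  0.0326] 0.0013
168.45 en [ 0.49  -0.1    0.866] plane rms 0.0016 trend -0.0001 0.0012
167.2 en [ 0.488 -0.111  0.866] plane rms 0.0017 trend 0.011 0.0012
166.0 en [ 0.485 -0.121  0.866] plane rms 0.0017 trend 0.0215 0.0013
seat [0.5674 0.1957 0.1   ] width 0.08519964504276423
top
-90 30 s [-85.4 -80.4] y [-20.3  20.9] n [ 6.7 25.6]
-80 65 s [-78.1 -71.6] y [-22.   20.8] n [ 2.6 23.9]
-70 23 s [-69.3 -66.6] y [-21.5  20.9] n [16.6 25.3]
50 31 s [53.7 58.4] y [-22.5  20.4] n [53.1 63.4]
60 246 s [61.5 65.9] y [-22.9  20.7] n [ 4.3 61.1]
70 14 s [71.1 78.8] y [-5.6  3.1] n [0.7 6.4]
80 8 s [83.  88.5] y [-5.2  2.9] n [1.6 9.4]
90 12 s [91.8 97.4] y [-5.1  3.2] n [0.7 9.1]
100 10 s [101.5 108.1] y [-4.3  2.9] n [1.5 8. ]
110 10 s [110.6 119.7] y [-9.3  2.9] n [3.3 9.6]
120 32 s [121.1 129.3] y [-13.6   9.8] n [ 2.8 14.4]
130 35 s [131.3 139.5] y [-13.6  11.1] n [ 1.2 15.4]
scene
-90 34 s [-87.4 -80.8] y [-20.3  23.8] n [ 6.8 29.2]
-80 32 s [-78.8 -71.1] y [-18.5  23.5] n [16.1 27.5]
50 71 s [52.1 58.5] y [-21.5  24.2] n [ 3.8 64.7]
60 12 s [60.2 62.9] y [-18.3  23.7] n [ 6.3 64.7]
70 5 s [73.  78.1] y [-1.   4.4] n [3.3 8.5]
80 5 s [81.5 87.7] y [-1.8  4.8] n [2. 8.]
90 6 s [92.4 98.2] y [-2.4  4.8] n [ 2.1 10.8]
100 5 s [101.7 107.2] y [-4.9  7.4] n [1.1 8.9]
110 8 s [113.7 119.1] y [-7.4  9.2] n [ 2.7 13.1]
120 17 s [121.2 129.3] y [-11.4  14.3] n [ 2.  14.3]
130 17 s [131.6 138.6] y [-10.2  10.9] n [ 3.3 17.9]
```

Emit:
{"op": "carry_out", "data": {
  "series": [
    [[93,18,36,0,-5],[93,36,74,0,-11],[93,53,110,0,-17],[93,71,146,0,-23],[93,89,182,0,-29],[93,107,219,0,-35],[93,125,255,0,-39.6],[93,142,291,0,-39.6],[93,157,323,0,-39.6],[93,165,340,0,-39.6]]
  ],
  "squeeze": 25
}}

```text
time: 0.93
ee_pos: [0.476, -0.3106, 0.2365]
tcp_rot: [-3.115, 0.384, 0.0]
wrist_force: [-0.1, 0.9, -0.2]
opening: 1.003
```

Emit:
{"op": "carry_out", "data": {
  "series": [
    [[93,14,29,-10,0],[93,28,59,-25,0],[93,42,88,-45,0],[93,56,118,-65,0],[93,66,139,-80,0],[93,70,147,-86,0],[93,70,147,-86,0],[93,70,147,-86,0],[93,70,147,-86,0],[93,70,147,-86,0]]
  ]
}}

```text
time: 1.77
ee_pos: [0.5457, -0.1657, 0.1515]
tcp_rot: [-3.115, 0.389, -0.002]
wrist_force: [-0.1, 0.1, 0.3]
opening: 0.997
```

```bash
cat >> h.py <<'E'
from scipy.spatial.transform import Rotation as R
def wcloud(r,s):
    h,w=r["range_z"].shape; f=h/2/np.tan(np.radians(r["fovy"])/2)
    v,u=np.mgrid[:h,:w]; z=r["range_z"]; x=u-r["cx"]; y=v-r["cy"]; rr=np.hypot(x,y)+1e-9; th=rr/f
    k=np.tan(th)/rr; P=np.stack([x*k*z,-y*k*z,-z,np.ones_like(z)],-1)@r["hand_eye"].T
    W=P[...,:3]@R.from_rotvec(s["tcp_rot"]).as_matrix().T+s["ee_pos"]; W[(z==0)|(th>1.4)]=np.nan
    return W
E
python3 - <<'E'
from h import *
s=ctrl.sense(); r=read_camera("wrist"); cv2.imwrite("pics/w1.png",r["color"]); W=wcloud(r,s)
print(s["ee_pos"],r["fovy"],np.round(r["hand_eye"],3).tolist())
P=W.reshape(-1,3); P=P[(P[:,2]>.05)&(P[:,2]<.07)&(np.hypot(P[:,0]-.5346,P[:,1]+.1604)<.095)]
d=np.array([-.969,.247]); o=(P[:,:2]-[.5346,-.1604])@[-d[1],d[0]]; P=P[abs(o)<.03]
m=P[:,:2].mean(0); d=np.linalg.svd(P[:,:2]-m,full_matrices=False)[2][0]; t=(P[:,:2]-[.5346,-.1604])@d;o=(P[:,:2]-[.5346,-.1604])@[-d[1],d[0]]
print(len(P),m,d,np.degrees(np.arctan2(d[1],d[0])),np.percentile(t,[0,1,99,100]),np.percentile(o,[1,50,99]),P[:,2].max())
E
```

```text
[ 0.54571    -0.1656716   0.15154366] 65.70646984690485 [[0.001, 0.968, 0.249, 0.068], [1.0, -0.001, -0.0, -0.0], [-0.0, 0.249, -0.968, -0.146], [0.0, 0.0, 0.0, 1.0]]
4397 [ 0.55169324 -0.16438218] [-0.9694573   0.24526017] 165.80279065927826 [-0.07729928 -0.07646818  0.04938947  0.05412207] [-0.01340572 -0.00019776  0.01246305] 0.06137517765895696
```

View pics/w1.png

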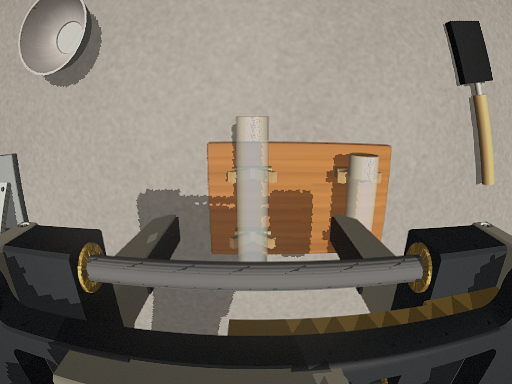

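Emit:
{"op": "carry_out", "data": {
  "series": [
    [[93,1,1,-20,0],[93,2,2,-45,0],[93,2,2,-70,0],[93,2,2,-92,0],[93,2,2,-103,0],[93,2,2,-105.5,0],[93,2,2,-105.5,0],[20,2,2,-105.5,0],[20,2,2,-105.5,0],[20,2,2,-105.5,0]]
  ],
  "squeeze": 25
}}

```text
time: 2.65
ee_pos: [0.5484, -0.1637, 0.0472]
tcp_rot: [-3.115, 0.389, -0.005]
wrist_force: [0.4, 0.5, 0.1]
opening: 0.833
```

Emit:
{"op": "carry_out", "data": {
  "series": [
    [[20,0,0,0,0],[20,0,0,0,0],[20,0,0,0,0],[20,0,0,0,0],[20,0,0,0,0],[20,0,0,5,0],[20,0,0,12,0],[20,0,0,25,0],[20,0,0,40,0],[20,0,0,55,0]]
  ]
}}

```text
time: 3.48
ee_pos: [0.5481, -0.1636, 0.103]
tcp_rot: [-3.115, 0.389, -0.004]
wrist_force: [-0.8, -0.8, 0.0]
opening: 0.294
```

```bash
python3 - <<'E'
from h import *
s=ctrl.sense(); r=read_camera("wrist"); cv2.imwrite("pics/w2.png",r["color"]); W=wcloud(r,s)
print(s["ee_pos"],s["wrist_force"],s["opening"])
print("z far part", np.nanmedian(W[130:220:10,245:262,2],axis=1).round(4))
E
```

```text
[ 0.54811779 -0.16364254  0.1029647 ] [-0.79680008 -0.84597657  0.00094517] 0.29406839257102174
z far part [0.0989 0.0985 0.0984 0.0985 0.0985 0.0983 0.0983 0.098  0.0981]
```

View pics/w2.png

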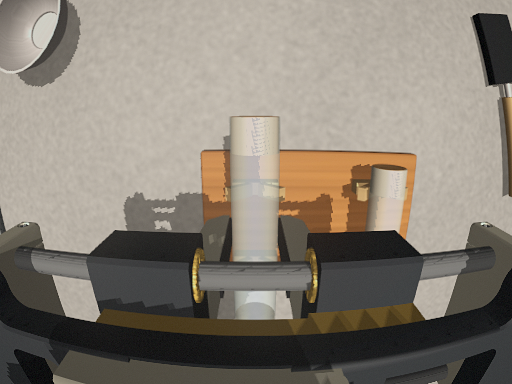

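Emit:
{"op": "carry_out", "data": {
  "series": [
    [[20,0,0,-12,0],[20,0,0,-24,0],[20,0,0,-32,0],[20,0,0,-36,0],[20,0,0,-37.5,0],[20,0,0,-37.5,0],[40,0,0,-37.5,0],[40,0,0,-37.5,0],[40,0,0,-37.5,0],[40,0,0,-37.5,0]]
  ]
}}

```text
time: 4.37
ee_pos: [0.5496, -0.1641, 0.0685]
tcp_rot: [-3.115, 0.389, -0.01]
wrist_force: [-0.0, 0.2, -0.1]
opening: 0.426
```

Emit:
{"op": "carry_out", "data": {
  "series": [
    [[40,0,0,0,0],[40,0,0,-8,0],[40,0,0,-16,0],[40,0,0,-20,0],[40,0,0,-20,0],[20,0,0,-20,0],[20,0,0,-20,0],[20,0,0,-20,0],[20,0,0,-20,0],[20,0,0,-20,0]]
  ]
}}

```text
time: 5.2
ee_pos: [0.5516, -0.1646, 0.0486]
tcp_rot: [-3.116, 0.389, -0.017]
wrist_force: [4.9, -2.0, 1.3]
opening: 0.433
```

Emit:
{"op": "carry_out", "data": {
  "series": [
    [[20,0,0,0,0],[20,0,0,0,0],[20,0,0,0,0],[20,0,0,0,0],[20,0,0,0,0],[20,0,0,0,0],[20,0,0,0,0],[20,0,0,0,0],[20,0,0,0,0],[20,0,0,0,0]]
  ]
}}

```text
time: 6.03
ee_pos: [0.5517, -0.1646, 0.0486]
tcp_rot: [-3.116, 0.389, -0.017]
wrist_force: [1.6, -0.4, 1.5]
opening: 0.435
```

```bash
python3 - <<'E'
from h import *
s=ctrl.sense(); r=read_camera("wrist"); cv2.imwrite("pics/w3.png",r["color"]); W=wcloud(r,s)
for k in ("ee_pos","tcp_rot","wrist_force","torque","opening","q"): print(k,np.round(s[k],4))
print("z far part", np.nanmedian(W[130:220:10,245:262,2],axis=1).round(4))
E
```

```text
ee_pos [ 0.5517 -0.1646  0.0486]
tcp_rot [-3.1158  0.3892 -0.0168]
wrist_force [ 1.5795 -0.3799  1.5434]
torque [-0.0946 -0.4758  0.0099]
opening 0.4345
q [ 0.1321  0.6942  0.09    2.0908 -0.1741  0.3529 -1.455 ]
z far part [0.059  0.0591 0.059  0.0591 0.0592 0.0595 0.0594 0.059  0.0589]
```

View pics/w3.png

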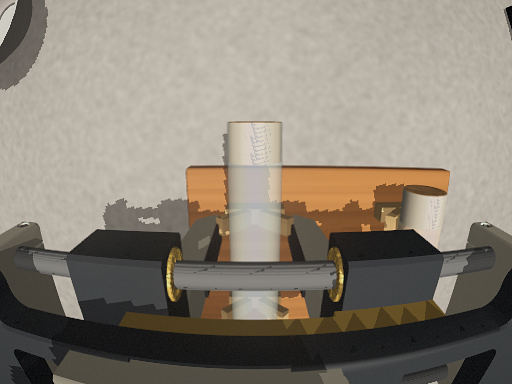

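Emit:
{"op": "carry_out", "data": {
  "series": [
    [[55,0,0,0,0],[55,0,0,0,0],[55,-1,0,0,0],[55,-3,1,0,0],[55,-6,1.5,0,0],[55,-7,2,0,0],[55,-7,2,0,0],[20,-7,2,0,0],[20,-7,2,0,0],[20,-7,2,0,0]]
  ]
}}

```text
time: 6.92
ee_pos: [0.5448, -0.1627, 0.0486]
tcp_rot: [-3.116, 0.389, -0.017]
wrist_force: [0.8, 0.0, -0.4]
opening: 0.425
```

Emit:
{"op": "carry_out", "data": {
  "series": [
    [[20,0,0,0,0],[20,0,0,0,0],[20,0,0,0,0],[20,0,0,0,0],[20,0,0,0,0],[20,0,0,0,0],[20,0,0,0,0],[20,0,0,0,0],[20,0,0,0,0],[20,0,0,0,0]]
  ]
}}

```text
time: 7.75
ee_pos: [0.5444, -0.1627, 0.0486]
tcp_rot: [-3.116, 0.389, -0.016]
wrist_force: [-2.8, -1.9, 0.8]
opening: 0.297
```

Emit:
{"op": "carry_out", "data": {
  "series": [
    [[20,0,0,8,0],[20,0,0,25,0],[20,0,0,55,0],[20,0,0,90,0],[20,2,10,125,0],[20,6,28,158,0.5],[20,10,50,185,1],[20,15,80,200,1.5],[20,20,112,203,1.8],[20,26,145,203,1.8]]
  ]
}}

```text
time: 8.58
ee_pos: [0.5718, -0.0165, 0.2545]
tcp_rot: [-3.12, 0.341, -0.024]
wrist_force: [-0.1, 0.3, -0.9]
opening: 0.294
```

Emit:
{"op": "carry_out", "data": {
  "series": [
    [[20,5,28,0,0],[20,11,60,0,0],[20,17,95,0,0],[20,23,130,0,0],[20,29,160,0,0],[20,34,185,0,0],[20,37,198,0,0],[20,38,204,0,0],[20,38,204,0,0],[20,38,204,0,0]]
  ]
}}

```text
time: 9.42
ee_pos: [0.6098, 0.186, 0.2546]
tcp_rot: [-3.121, 0.343, -0.025]
wrist_force: [0.5, -0.6, -0.9]
opening: 0.295
```

```bash
cat >> h.py <<'E'
def tube(s,r):
    """held tube's far part from the wrist depth: end, direction (world), in front of the tool"""
    W=wcloud(r,s); M=R.from_rotvec(s["tcp_rot"]).as_matrix(); P=W[~np.isnan(W[...,0])]
    L=(P-s["ee_pos"])@M   # tool coords, x far, y jaw, z down
    k=(L[:,0]>.015)&(L[:,0]<.09)&(abs(L[:,1])<.008)&(L[:,2]>-.03)&(L[:,2]<.06); L=L[k]
    p=np.polyfit(L[:,0],L[:,2],1)
    for _ in range(5):
        e=L[:,2]-np.polyval(p,L[:,0]); L=L[abs(e)<.004]; p=np.polyfit(L[:,0],L[:,2],1)
    return p,L
E
cat > tilt.py <<'E'
from h import *
s=ctrl.sense(); r=read_camera("wrist"); p,L=tube(s,r)
print("t",s["time"],"pos",s["ee_pos"].round(4),"rv",s["tcp_rot"].round(3),"F",s["wrist_force"].round(1),"op",round(float(s["opening"]),3))
M=R.from_rotvec(s["tcp_rot"]).as_matrix(); d=M@[1,0,p[0]]; d/=np.linalg.norm(d)
print("tool-z slope deg",np.degrees(np.arctan(p[0])).round(2),"world dip",np.degrees(np.arcsin(-d[2])).round(2),"yaw",np.degrees(np.arctan2(-d[1],-d[0])).round(2),"top at x=0:",p[1].round(4),"axis off:",(p[1]+.014/np.cos(np.arctan(p[0]))).round(4),"x range",L[:,0].min().round(4),np.percentile(L[:,0],99.5).round(4),len(L))
E
python3 tilt.py
```

```text
t 9.4167 pos [0.6098 0.186  0.2546] rv [-3.121  0.343 -0.025] F [ 0.5 -0.6 -0.9] op 0.295
tool-z slope deg 0.63 world dip -0.25 yaw 167.46 top at x=0: -0.01 axis off: 0.004 x range 0.015 0.071 3936
```

Emit:
{"op": "carry_out", "data": {
  "series": [
    [[20,0,0,-10,0],[20,0,0,-28,0],[20,0,0,-42,0],[20,0,0,-48,0],[20,0,0,-52,0],[20,0,0,-56,0],[20,0,0,-60,0],[20,0,0,-64,0],[20,0,0,-68,0],[20,0,0,-71,0]]
  ]
}}

```text
time: 10.3
ee_pos: [0.6103, 0.1854, 0.1838]
tcp_rot: [-3.12, 0.344, -0.027]
wrist_force: [1.7, -0.6, 1.9]
opening: 0.294
```

```bash
python3 tilt.py; python3 -c "
from h import *
r=read_camera('scene'); cv2.imwrite('pics/s2.png',cv2.resize(r['color'][90:200,215:330],None,fx=5,fy=5,interpolation=cv2.INTER_CUBIC))"
```

```text
t 10.3 pos [0.6103 0.1854 0.1838] rv [-3.12   0.344 -0.027] F [ 1.7 -0.6  1.9] op 0.294
tool-z slope deg 14.86 world dip 13.91 yaw 167.46 top at x=0: -0.0108 axis off: 0.0037 x range 0.015 0.0719 3574
```

View pics/s2.png

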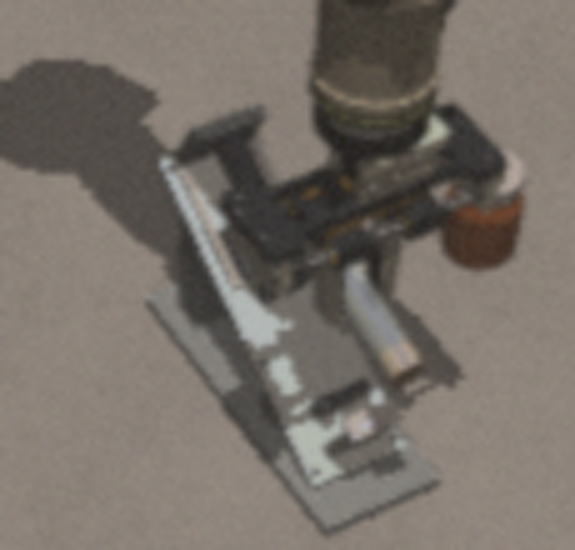

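Emit:
{"op": "carry_out", "data": {
  "series": [
    [[20,0,0,-3,0],[20,0,0,-6,0],[20,0,0,-9,0],[20,0,0,-12,0],[20,0,0,-15,0],[20,0,0,-17,0],[20,0,0,-18.5,0],[20,0,0,-18.5,0],[20,0,0,-18.5,0],[20,0,0,-18.5,0]]
  ]
}}

```text
time: 11.23
ee_pos: [0.61, 0.1855, 0.1649]
tcp_rot: [-3.12, 0.344, -0.025]
wrist_force: [0.3, -0.5, 0.8]
opening: 0.298
```

```bash
python3 tilt.py
```

```text
t 11.2333 pos [0.61   0.1855 0.1649] rv [-3.12   0.344 -0.025] F [ 0.3 -0.5  0.8] op 0.298
tool-z slope deg 29.65 world dip 28.76 yaw 167.53 top at x=0: -0.0123 axis off: 0.0038 x range 0.015 0.0671 3091
```

Emit:
{"op": "carry_out", "data": {
  "series": [
    [[20,0,0,-1,0],[20,0,0,-2,0],[20,0,0,-2,0],[20,5.5,-1.2,-5,0],[20,11,-2.4,-8.5,0],[20,16.5,-3.7,-11.5,0],[20,22,-4.9,-15,0],[20,17.5,-3.9,-23,0],[20,13,-2.9,-31,0],[20,9,-2,-38,0]]
  ]
}}

```text
time: 12.12
ee_pos: [0.6177, 0.1835, 0.1255]
tcp_rot: [-3.121, 0.344, -0.023]
wrist_force: [-0.3, -1.3, -0.3]
opening: 0.298
```

```bash
cat >> tilt.py <<'E'
F=np.load("frame.npz"); a=np.radians(167.5); h=np.array([np.cos(a),np.sin(a)]); es=np.array([*(h*.866),.5]); yv=np.array([-h[1],h[0],0]); en=np.cross(es,yv)
g=s["ee_pos"]+M@[0,0,p[1]+.014/np.cos(np.arctan(p[0]))]-F["seat"]; print("grip axis pt s,y,n mm",(np.array([es,yv,en])@g*1e3).round(1),"F s,y,n",(np.array([es,yv,en])@s["wrist_force"]).round(1))
E
python3 tilt.py
```

```text
t 12.1167 pos [0.6177 0.1835 0.1255] rv [-3.121  0.344 -0.023] F [-0.3 -1.3 -0.3] op 0.298
tool-z slope deg 29.77 world dip 28.96 yaw 167.51 top at x=0: -0.0123 axis off: 0.0039 x range 0.015 0.0671 3079
grip axis pt s,y,n mm [-34.    1.   44.6] F s,y,n [-0.1  1.4 -0.3]
```

```bash
cat > stop.py <<'E'
exec(open("tilt.py").read())
W=wcloud(r,s); P=W[~np.isnan(W[...,0])]; Q=(P-F["seat"])@np.array([es,yv,en]).T*1e3
b=Q[(Q[:,0]>-35)&(Q[:,0]<30)&(abs(Q[:,1])>20)&(abs(Q[:,1])<36)&(abs(Q[:,2]+36)<10)]
print("bed n",len(b),np.percentile(b[:,2],[10,50,90]).round(1) if len(b) else "")
b=Q[(Q[:,0]>-110)&(Q[:,0]<-60)&(abs(Q[:,1])<60)&(abs(Q[:,2]+36)<10)]
print("bed low n",len(b),np.percentile(b[:,2],[10,50,90]).round(1),"y",np.percentile(b[:,1],[1,99]).round(1))
k=Q[(Q[:,0]>-100)&(Q[:,0]<-55)&(abs(Q[:,1])<32)&(Q[:,2]>12)&(Q[:,2]<27)]
print("lip",len(k),"n",np.percentile(k[:,2],[5,50,95]).round(1),"s",np.percentile(k[:,0],[1,5,50,95,99]).round(1),"y",np.percentile(k[:,1],[1,50,99]).round(1))
cv2.imwrite("pics/w4.png",r["color"])
E
python3 stop.py
```

```text
t 12.1667 pos [0.6161 0.1838 0.1243] rv [-3.122  0.343 -0.019] F [-1.3  0.2 -1.8] op 0.296
tool-z slope deg 29.81 world dip 29.13 yaw 167.52 top at x=0: -0.0123 axis off: 0.0038 x range 0.015 0.0671 3073
grip axis pt s,y,n mm [-33.3   1.1  42.9] F s,y,n [ 0.2  0.1 -2.2]
bed n 505 [-36.3 -35.4 -34.5]
bed low n 2327 [-41.4 -35.7 -34.6] y [-52.1  47.9]
lip 525 n [21.  22.5 23.5] s [-87.1 -86.2 -77.3 -69.1 -68.8] y [-23.8 -17.8  20.1]
```

View pics/w4.png

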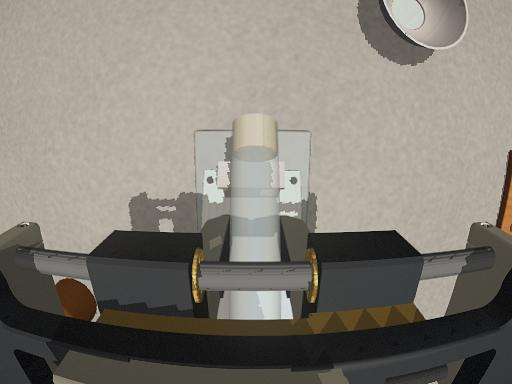

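Emit:
{"op": "carry_out", "data": {
  "series": [
    [[20,0.6,2.9,0,0],[20,-3,3.8,2,0],[20,-7,4.7,4.5,0],[20,-11,5.5,7,0],[20,-15,6.4,9.5,0],[20,-19,7.3,12,0],[20,-23,8.2,14.5,0],[20,-27,9,16.5,0],[20,-30,9.7,18.5,0],[20,-32.7,10.3,19.7,0]]
  ]
}}

```text
time: 13.05
ee_pos: [0.5854, 0.194, 0.1458]
tcp_rot: [-3.121, 0.344, -0.025]
wrist_force: [7.4, -0.7, -6.5]
opening: 0.293
```

```bash
python3 - <<'E'
import numpy as np
F=dict(np.load("frame.npz")); a=np.radians(167.5); h=np.array([np.cos(a),np.sin(a)]); es=np.array([*(h*.866),.5]); yv=np.array([-h[1],h[0],0]); en=np.cross(es,yv)
F["seat"]=F["seat"]-.0019*es-.0019*yv+.0005*en; np.savez("frame.npz",**F); print(F["seat"])
E
python3 stop.py
```

```text
[0.569619   0.19712989 0.099483  ]
t 13.05 pos [0.5854 0.194  0.1458] rv [-3.121  0.344 -0.025] F [ 7.4 -0.7 -6.5] op 0.293
tool-z slope deg 29.37 world dip 28.46 yaw 167.55 top at x=0: -0.0123 axis off: 0.0037 x range 0.015 0.0677 3100
grip axis pt s,y,n mm [ 7.4 -0.3 44.9] F s,y,n [-9.7 -0.9 -2. ]
bed n 550 [-37.  -36.  -35.2]
bed low n 2093 [-41.7 -36.3 -35.2] y [-50.2  50.3]
lip 444 n [20.4 21.9 22.9] s [-85.4 -84.9 -77.2 -67.3 -67.1] y [-22.   13.2  21.8]
```

Emit:
{"op": "carry_out", "data": {
  "series": [
    [[20,-1.7,0.4,1,0],[20,-3.5,0.8,-2,0],[20,-5.5,1.2,-5.5,0],[20,-7.5,1.7,-9,0],[20,-9.5,2.1,-12.5,0],[20,-11.5,2.5,-16,0],[20,-13.5,3,-19.5,0],[20,-15,3.3,-22.5,0],[20,-16.5,3.6,-25,0],[20,-17.3,3.8,-26.7,0]]
  ]
}}

```text
time: 13.93
ee_pos: [0.5695, 0.1978, 0.1202]
tcp_rot: [-3.119, 0.345, -0.032]
wrist_force: [6.7, -1.4, -1.8]
opening: 0.296
```

```bash
python3 stop.py
```

```text
t 13.9333 pos [0.5695 0.1978 0.1202] rv [-3.119  0.345 -0.032] F [ 6.7 -1.4 -1.8] op 0.296
tool-z slope deg 35.38 world dip 34.25 yaw 167.6 top at x=0: -0.0162 axis off: 0.001 x range 0.015 0.0839 3387
grip axis pt s,y,n mm [10.1 -0.6 16.9] F s,y,n [-6.8 -0.1  1.9]
bed n 1191 [-36.9 -36.  -35.2]
bed low n 2559 [-41.3 -36.2 -35.1] y [-50.2  50.2]
lip 2041 n [19.9 21.9 23.8] s [-85.2 -84.  -73.9 -58.8 -55.9] y [-21.6  -0.1  21.5]
```

```bash
cat > prof.py <<'E'
from h import *
s=ctrl.sense(); r=read_camera("wrist"); F=np.load("frame.npz"); a=np.radians(167.5); h=np.array([np.cos(a),np.sin(a)]); es=np.array([*(h*.866),.5]); yv=np.array([-h[1],h[0],0]); en=np.cross(es,yv); B=np.array([es,yv,en])
print(s["time"],s["ee_pos"].round(4),"op",s["opening"].round(3),"F sn",(B@s["wrist_force"]).round(1),"tcp syn",(B@(s["ee_pos"]-F["seat"])*1e3).round(1))
W=wcloud(r,s); Q=(W[~np.isnan(W[...,0])]-F["seat"])@B.T*1e3
for lo in range(-90,20,5):
    k=Q[(Q[:,0]>=lo)&(Q[:,0]<lo+5)&(abs(Q[:,1])<5)&(Q[:,2]>-40)&(Q[:,2]<80)]
    if len(k)>5: print(lo,len(k),np.percentile(k[:,2],[10,50,90]).round(1))
E
python3 prof.py
```

```text
Traceback (most recent call last):
  File "prof.py", line 3, in <module>
    print(s["time"],s["ee_pos"].round(4),"op",s["opening"].round(3),"F sn",(B@s["wrist_force"]).round(1),"tcp syn",(B@(s["ee_pos"]-F["seat"])*1e3).round(1))
                                              ^^^^^^^^^^^^^^^^^^
AttributeError: 'float' object has no attribute 'round'
```

```bash
sed -i 's/s\["opening"\].round(3)/round(float(s["opening"]),3)/' prof.py; python3 prof.py
```

```text
14.0333 [0.5694 0.1977 0.1202] op 0.293 F sn [-7.8  0.2  0.4] tcp syn [10.6 -0.5 17.7]
-85 93 [21.3 21.9 22.7]
-80 103 [21.3 22.1 22.6]
-75 113 [21.4 22.  22.7]
-70 110 [19.6 21.9 22.7]
-65 24 [28.4 29.1 30. ]
-60 135 [28.5 29.3 30.1]
-55 124 [28.5 29.3 30.2]
-50 134 [28.7 29.5 30.2]
-45 148 [28.4 29.2 30.1]
-40 155 [28.3 29.3 30.1]
-35 162 [28.4 29.2 30.1]
-30 165 [28.4 29.1 30.1]
-25 168 [28.5 29.2 30. ]
-20 174 [28.2 29.1 30. ]
-15 178 [28.1 29.2 29.9]
-10 179 [28.3 29.1 30. ]
-5 175 [28.2 29.1 30.1]
0 186 [28.2 29.  30. ]
5 187 [28.3 29.1 30. ]
10 180 [28.2 29.  30. ]
15 191 [28.2 29.  29.9]
```

Emit:
{"op": "carry_out", "data": {
  "series": [
    [[20,-0.9,0.2,-1.6,0],[20,-1.8,0.4,-3.2,0],[20,-2.7,0.6,-4.8,0],[20,-3.6,0.8,-6.4,0],[20,-4.5,1,-8,0],[20,-5.3,1.2,-9.4,0],[20,-6,1.3,-10.6,0],[20,-6.6,1.5,-11.7,0],[20,-6.6,1.5,-11.7,0],[20,-6.6,1.5,-11.7,0]]
  ]
}}

```text
time: 14.92
ee_pos: [0.565, 0.199, 0.1097]
tcp_rot: [-3.118, 0.346, -0.039]
wrist_force: [7.1, -0.9, -3.0]
opening: 0.296
```

```bash
python3 prof.py
```

```text
14.9167 [0.565  0.199  0.1097] op 0.296 F sn [-7.7 -0.7  0.9] tcp syn [ 9.3 -0.9  6.4]
-90 9 [20.7 21.1 21.6]
-85 103 [21.3 21.9 22.5]
-80 165 [-1.7 21.6 22.5]
-75 169 [ 1.8 21.7 22.6]
-70 148 [18.4 21.3 22.4]
-65 63 [16.9 17.9 19.2]
-60 140 [17.1 18.  18.9]
-55 137 [17.  17.9 18.6]
-50 144 [17.1 18.  18.8]
-45 146 [17.1 18.1 18.8]
-40 149 [16.9 17.9 18.6]
-35 152 [17.1 18.  18.7]
-30 161 [16.8 17.9 18.8]
-25 162 [16.9 17.8 18.6]
-20 174 [16.8 17.7 18.6]
-15 184 [16.8 17.7 18.5]
-10 188 [16.6 17.7 18.5]
-5 188 [16.8 17.7 18.5]
0 190 [16.6 17.7 18.6]
5 198 [16.8 17.7 18.5]
10 200 [16.7 17.6 18.5]
15 199 [16.8 17.7 18.5]
```

Emit:
{"op": "carry_out", "data": {
  "series": [
    [[20,-0.4,0.1,-0.7,0],[20,-0.9,0.2,-1.5,0],[20,-1.3,0.3,-2.3,0],[20,-1.8,0.4,-3.1,0],[20,-1.8,0.4,-3.1,0],[20,-1.8,0.4,-3.1,0],[20,-1.8,0.4,-3.1,0],[20,-1.8,0.4,-3.1,0],[20,-1.8,0.4,-3.1,0],[20,-1.8,0.4,-3.1,0]]
  ]
}}

```text
time: 15.8
ee_pos: [0.5653, 0.1992, 0.1078]
tcp_rot: [-3.116, 0.347, -0.046]
wrist_force: [7.2, -2.3, -2.7]
opening: 0.295
```

```bash
python3 prof.py
```

```text
15.8 [0.5653 0.1992 0.1078] op 0.295 F sn [-7.8  0.7  1.4] tcp syn [ 8.2 -1.1  4.9]
-85 105 [21.3 22.  22.6]
-80 161 [-1.3 21.7 22.5]
-75 153 [ 2.8 21.8 22.6]
-70 151 [17.7 21.2 22.7]
-65 87 [15.7 16.6 17.4]
-60 137 [15.6 16.7 17.4]
-55 128 [15.6 16.6 17.3]
-50 138 [15.6 16.6 17.6]
-45 149 [15.5 16.5 17.2]
-40 164 [15.4 16.4 17.4]
-35 166 [15.3 16.4 17.2]
-30 164 [15.6 16.4 17.2]
-25 171 [15.3 16.2 17.2]
-20 174 [15.3 16.3 17.1]
-15 179 [15.4 16.2 17.1]
-10 175 [15.4 16.3 17.1]
-5 183 [15.1 16.1 17. ]
0 178 [15.4 16.1 17.1]
5 186 [15.2 16.3 17.1]
10 190 [15.3 16.1 17.1]
15 157 [15.1 16.2 17.1]
```

Emit:
{"op": "carry_out", "data": {
  "series": [
    [[20,-0.5,0.1,-1,0],[20,-1,0.2,-1.9,0],[20,0.3,-0.1,-2.7,0],[20,1.6,-0.4,-3.5,0],[20,3,-0.7,-4.3,0],[20,4.4,-1,-5.1,0],[20,5.7,-1.3,-5.9,0],[20,7,-1.6,-6.6,0],[20,7.9,-1.8,-7.1,0],[20,7.9,-1.8,-7.1,0]]
  ]
}}

```text
time: 16.68
ee_pos: [0.575, 0.1971, 0.1017]
tcp_rot: [-3.115, 0.349, -0.051]
wrist_force: [5.3, -1.8, -2.2]
opening: 0.294
```

```bash
python3 prof.py
```

```text
16.6833 [0.575  0.1971 0.1017] op 0.294 F sn [-6.   0.6  0.9] tcp syn [-3.4 -1.2  4.6]
-90 6 [20.9 21.4 21.5]
-85 116 [21.5 22.  22.7]
-80 122 [21.4 22.  22.6]
-75 128 [21.4 22.2 22.8]
-70 229 [16.1 20.6 22.6]
-65 134 [15.5 16.6 17.4]
-60 143 [15.7 16.5 17.5]
-55 158 [15.5 16.4 17.2]
-50 164 [15.3 16.3 17.1]
-45 163 [15.3 16.3 17.2]
-40 164 [15.4 16.1 17.1]
-35 175 [15.2 16.1 17. ]
-30 174 [15.2 16.2 17. ]
-25 177 [15.  15.9 16.9]
-20 183 [14.9 16.1 16.8]
-15 182 [15.  15.9 16.8]
-10 182 [15.1 16.1 16.8]
-5 189 [14.8 16.  17. ]
0 197 [14.7 15.8 16.7]
5 100 [14.6 15.7 16.9]
```

Emit:
{"op": "carry_out", "data": {
  "series": [
    [[20,-0.5,0.1,-0.9,0],[20,-1,0.2,-1.8,0],[20,-1.3,0.3,-2.4,0],[20,-0.5,0.1,-2.9,0],[20,-0.5,0.1,-2.9,0],[20,-0.5,0.1,-2.9,0],[20,-0.5,0.1,-2.9,0],[20,-0.5,0.1,-2.9,0],[20,-0.5,0.1,-2.9,0],[20,-0.5,0.1,-2.9,0]]
  ]
}}

```text
time: 17.57
ee_pos: [0.5747, 0.1973, 0.1007]
tcp_rot: [-3.114, 0.349, -0.054]
wrist_force: [-1.8, -2.9, 15.6]
opening: 0.294
```

```bash
python3 prof.py | sed -n '1p;6,20p'
```

```text
17.5667 [0.5747 0.1973 0.1007] op 0.294 F sn [ 8.7  3.2 12.9] tcp syn [-3.6 -1.3  3.5]
-70 234 [15.1 19.5 22.3]
-65 137 [14.5 15.6 16.4]
-60 149 [14.6 15.5 16.3]
-55 146 [14.3 15.4 16.2]
-50 151 [14.2 15.2 16.3]
-45 164 [14.3 15.4 16.1]
-40 167 [14.3 15.3 16.1]
-35 172 [14.2 15.2 15.8]
-30 175 [14.2 15.  15.9]
-25 184 [14.  14.9 15.9]
-20 180 [13.8 14.8 15.9]
-15 198 [13.9 14.9 15.8]
-10 197 [14.  14.9 15.7]
-5 197 [13.8 14.8 15.7]
0 193 [13.4 14.6 15.6]
```

Emit:
{"op": "carry_out", "data": {
  "series": [
    [[60,0,0,0.5,0],[60,0,0,0.5,0],[60,0,0,0.5,0],[60,0,0,0.5,0],[60,0,0,0.5,0],[60,0,0,0.5,0],[60,0,0,0.5,0],[60,0,0,0.5,0],[60,0,0,0.5,0],[60,0,0,0.5,0]]
  ]
}}

```text
time: 18.45
ee_pos: [0.5747, 0.1973, 0.1011]
tcp_rot: [-3.114, 0.349, -0.054]
wrist_force: [-0.5, -0.1, 0.1]
opening: 0.647
```

```bash
python3 prof.py | sed -n '1,20p'
```

```text
18.45 [0.5747 0.1973 0.1011] op 0.647 F sn [ 0.4  0.2 -0.1] tcp syn [-3.4 -1.3  3.9]
-90 9 [20.8 21.5 21.7]
-85 118 [21.3 22.  22.7]
-80 134 [21.3 22.  22.6]
-75 128 [21.3 22.  22.8]
-70 235 [15.  19.8 22.4]
-65 138 [14.6 15.6 16.3]
-60 144 [14.6 15.7 16.5]
-55 148 [14.5 15.5 16.4]
-50 154 [14.4 15.3 16.3]
-45 161 [14.3 15.3 16.3]
-40 170 [14.3 15.2 16.2]
-35 172 [14.1 15.3 16. ]
-30 174 [14.2 15.2 16.1]
-25 179 [14.2 15.2 16.1]
-20 182 [14.1 15.1 16. ]
-15 193 [14.1 14.9 15.9]
-10 193 [13.9 15.  15.9]
-5 194 [13.9 15.  15.7]
0 196 [13.7 14.7 15.7]
```

Emit:
{"op": "carry_out", "data": {
  "series": [
    [[60,2,-0.5,0,0],[60,4,-1,1,0],[60,5,-1,6,0],[60,5,-1,14,0],[60,5,-1,26,0],[60,5,-1,45,0],[60,5,-1,70,0],[60,5,-1,100,0],[60,5,-1,130,0],[60,5,-1,150,0]]
  ]
}}

```text
time: 19.33
ee_pos: [0.5803, 0.1963, 0.2554]
tcp_rot: [-3.112, 0.349, -0.058]
wrist_force: [0.4, 0.5, -0.2]
opening: 0.646
```

Emit:
{"op": "carry_out", "data": {
  "series": [
    [[60,0,-20,5,0],[60,0,-50,10,0],[60,0,-85,10,0],[60,0,-120,10,0],[60,0,-155,10,0],[60,0,-190,10,0],[60,0,-220,10,0],[60,0,-240,10,0],[60,0,-250,10,0],[60,0,-250,10,0]]
  ]
}}

```text
time: 20.17
ee_pos: [0.5801, -0.0561, 0.2664]
tcp_rot: [-3.112, 0.355, -0.06]
wrist_force: [0.9, 0.3, -0.5]
opening: 0.644
```

```bash
python3 - <<'E'
from h import *
s=ctrl.sense(); F=np.load("frame.npz"); a=np.radians(167.5); h=np.array([np.cos(a),np.sin(a)]); es=np.array([*(h*.866),.5]); yv=np.array([-h[1],h[0],0]); en=np.cross(es,yv); B=np.array([es,yv,en])
print(s["time"],s["ee_pos"],s["wrist_force"])
ims=[]
for nm,(v0,v1,u0,u1) in {"top":(165,285,140,230),"scene":(105,200,235,310)}.items():
    r=read_camera(nm); W=cloud(r); ims.append(cv2.resize(r["color"][v0:v1,u0:u1],(380,500),interpolation=cv2.INTER_CUBIC))
    Q=(W[~np.isnan(W[...,0])]-F["seat"])@B.T*1e3
    k=Q[(abs(Q[:,1])<7)&(abs(Q[:,2]-13)<8)&(Q[:,0]>-64)&(Q[:,0]<70)]; p=np.polyfit(k[:,0],k[:,2],1)
    print(nm,len(k),"top n",np.polyval(p,0).round(1),"slope err deg",np.degrees(np.arctan(p[0])).round(2),"s range",k[:,0].min().round(1),k[:,0].max().round(1))
    q=Q[(abs(Q[:,1])<18)&(Q[:,2]>25)&(Q[:,2]<66)&(Q[:,0]>40)&(Q[:,0]<100)]; print("plate s",len(q),np.percentile(q[:,0],[5,50,95]).round(1))
cv2.imwrite("pics/end.png",cv2.convertScaleAbs(np.hstack(ims),alpha=1.5))
E
```

```text
20.1667 [ 0.58010637 -0.05611007  0.26644849] [ 0.86176563  0.29283138 -0.51179849]
top 156 top n 13.8 slope err deg -0.25 s range -63.4 44.7
plate s 143 [77.7 85.5 88.3]
scene 126 top n 13.8 slope err deg -1.13 s range -63.4 70.0
plate s 40 [74.1 76.5 83.7]
```

View pics/end.png

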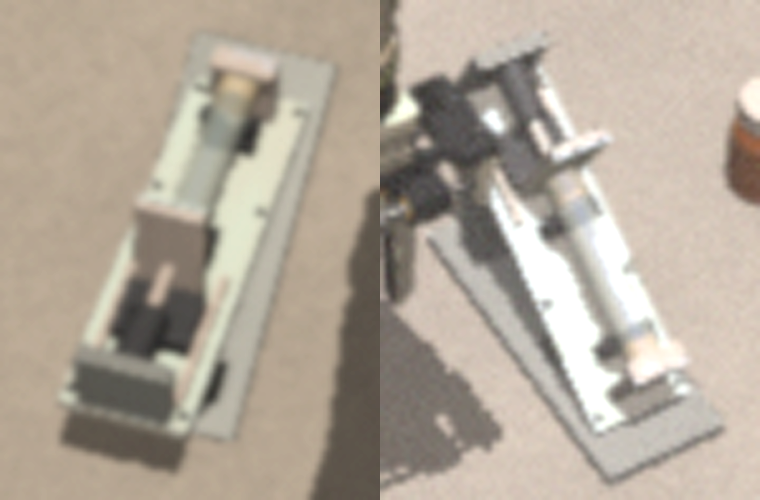

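```bash
python3 -c "
from station import order
print(order.close_job())"
```

```text
the job is handed in; nothing more can be done
None
```

I loaded the long tube into the jig, let go, backed the arm clear, and handed the job in at about 20 s. No verdict is reported on hand-in.

**How it went:**
- **First grasp:** It was bad. I lifted before the fingers had fully closed, and the tube was held only by the fingertips. I set it back down in the rack. The regrip was then blocked, apparently by a rack support. I shifted towards the tube's middle and gripped properly.
- **Tilting:** The tool always points down, so I tilted the tube to the slope by lowering it on the top edge of the sprung plate. Readings were about 29 degrees.
- **Loading:** I pushed the plate back by about 33 mm (from the tube's position), with about 10 N on the wrist. I then lowered the tube into the V-supports, let it down the slope under the lip and opened the fingers. In the readings taken between moves, the wrist force never exceeded 16 N.

**Last checks:**
- **Height:** In both fixed cameras the tube's top is 13.8 mm above the seat axis, where 14 mm is expected.
- **Angle:** The top camera shows 0.25 degrees off the slope. The scene camera shows 1.1 degrees, from few and noisy points. Both are within the 3 degree limit.
- **Ends:** The lower end is under the lip in the picture. The plate's front face is about 75 mm up the slope, so the carriage is near 20 mm.
- **Arm and bystanders:** The arm is clear with no contact force. The jar looked unmoved. I did not measure the shorter tube, bowl and paddle again at the end, but no move went near the bowl or paddle.

I viewed 9 pictures in all.

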